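# Weigh a post base on the bench scale, pressed to its sprung back bar

## Task

Weigh the square post base: set it down gently on the small pan of the bench scale, square to the pan, and slide it back against the rubber-faced sprung bar behind the pan until the bar is pressed about half way in, holding it so for a second to trigger the reading, without jamming the bar to its end or overloading the scale. Then let go and leave the post base flat on the pan with no edge hanging over, and leave everything else where it is.

Things in the scene. Friction and masses are not known exactly. Their poses are not given: they have to be found in the camera images.
- base: loose post base of bare cast aluminium, about 0.35 to 0.6 kg: square plate 100 x 100 x 10 mm with a square upright tube 40 x 40 mm (4 mm wall, open at the top) at its middle, sides parallel to the plate's, top 60 mm above the underside. Origin: centre of the plate's underside; x and y along the plate's sides, z up. Any quarter turn will do. Starts flat on the table; slides on the pan under 2 to 4 N
- scale: bench scale, fixed: grey housing 262 x 170 mm, 34 mm high, dark display strip at its -x end. Origin: on the work surface below the pan's centre; housing from x = -137 to +125 mm; +x points from the pan to the back bar. The bar (rubber, 94 mm long in y, 16 mm high, lower edge 1.5 mm above the pan) stands before a dark steel bracket 69 mm high, 90 mm wide, from 40 to 58 mm behind the bar's face
- pan_top (a point): centre of the upper face of the scale's steel pan, a flat plate 160 mm (x) by 110 mm (y), 4 mm thick, 50 mm above the work surface when empty; axes parallel to the scale's
- pan (a joint): how far the pan has sunk, m: 0 empty, about 0.7 mm under the post base, 6 N per mm; overloaded beyond 3.5 mm (about 21 N; a drop from more than some 5 mm does that)
- back_bar (a joint): how far the sprung back bar is pushed in along the scale's +x, m: 0 out, 6 mm at its hard end, 4 N per mm (half way: 12 N). Springs back when let go, pushing the post base back a little. Its bracket is clamped by hand: the bar's free face stands 35 to 65 mm from the pan's centre, which no pose tells: feel for it. Any setting leaves the pressed post base within the pan
- corner0 (a point): corner of the underside of the post base's plate, at (+50, +50, 0) mm in base
- corner1 (a point): corner of the underside of the post base's plate, at (+50, -50, 0) mm in base
- corner2 (a point): corner of the underside of the post base's plate, at (-50, +50, 0) mm in base
- corner3 (a point): corner of the underside of the post base's plate, at (-50, -50, 0) mm in base
- flange: bystander: round aluminium flange, disc of 90 mm diameter, 9 mm thick, with a round socket of 42 mm diameter, 39 mm high in all; origin under its centre. It and the post base may change places
- coupling: bystander: steel sleeve standing on end, 38 mm diameter, 45 mm high; origin under its centre
- jar: bystander: glass jar with a black cap, 68 mm diameter, 85 mm high; origin under its centre
- driver: bystander: screwdriver with a black handle lying flat
- tape: bystander: black roll of tape lying flat, 96 mm diameter, 22 mm high
- carton: bystander: closed cardboard carton 100 x 130 x 55 mm
- wiring_box: bystander: white plastic wiring box 84 x 84 x 48 mm
Mind the look-alikes: they are no part of the job. What is shaped like the base but purple or turquoise is not meant.

How it is judged:
By the outcome, as a careful person would: the job done as asked, in the order asked, and still so for the second after the job is handed in, with the robot touching nothing.
It also fails if it takes over 70 s, if anything falls off the work surface, if the arm or the gripper's body presses on something with over 40 N, if the wrist force passes 120 N, or if a joint passes its speed limit or range.

## Robot

A 6-joint arm with a two-finger parallel gripper is mounted at the origin on the work surface. World frame = base frame: x ahead of the robot, y to its left, z up, the work surface at z = 0. Lengths are in m, angles in rad, forces in N, time in s.
With the tool pointing down it reaches from about 0.3 to 0.875 m from the base axis. Payload 6.4 kg.
Tool frame: the origin (TCP) lies midway between the tips of the shut fingers; the grasp point (between the pads) lies 19 mm behind it (grasp_offset is the distance from the TCP to the grasp point, in m); z points along the fingers, y is the line along which they close (so a half turn about z gives the same grasp; the last joint's range is limited). The gripper opens to 85 mm and grips with 20 to 120 N. Pads are 22 mm wide; open, the fingers measure 114 mm over their backs; the gripper's body (76 mm by 85 mm) begins 54 mm behind the grasp point. The pads swing forward as they close: fully open they stand 13 mm farther back than shut.
Start: joints at [-1.37, 0.181, 1.607, -0, 1.354, -0.206], TCP at [0.228, -0.528, 0.192] pointing down, gripper open.
Joint ranges: [-2.99, 2.99], [-0.89, 2.07], [0.3, 2.58], [-1.14, 4.28], [0, 2.63], [-3.12, 3.12]. Speed limits (rad/s): [2.57, 2.57, 3.01, 3.14, 3.14, 3.14].

## Interface

Orientations are given as a unit quaternion [w, x, y, z].
In Python, from bench import * gives the robot as it stands. The module is installed in compiled form; this text tells all that it offers.
- The arm moves only by the tool servo_tool, never from a script. Its argument "commands" is text: rows parted by semicolons, each of 7 numbers parted by spaces: the turn, a rotation vector about the tool's x, y, z in rad, then the shift along the tool's x, y, z in mm, then the opening, from 0 (shut) to 1 (fully open). In form: wx wy wz dx dy dz claw; .... A call has 1 to 5 rows; each row shifts and turns the commanded pose from where the row before left it, along the tool's axes as they then stand; what a row does not reach is not made up. A row lasts 1/8 s, in which the tool goes at most 62.5 mm and 10.7 degrees, less where a joint would pass 70% of its speed; a pose out of reach is approached as far as the arm can. A call with a gripper value outside its range is refused whole. The fingers move at their own pace and stop on an object; the grip force is fixed at half the most. Time passes only in rows, so rows that do not move let the fingers close. It gives the time, the measured TCP pose, the force, the opening and the grip force at its end, in the units of the state.
- get_obs(): the state, without advancing time (a new reading comes with each control period).
- camera(name): name is "scene" or "top" or "wrist"; returns the picture (420x560x3 uint8, blue, green, red); there is no depth.
- calibration(name): a dict with "fx", "fy", "cx", "cy" (pixels), "k1" (the pictures are not rectified: a ray, as slopes to the right and down, at radius r is drawn at 1 + k1 r^2 times it, then the intrinsics apply), "R" (3x3) and "t" (3): a world point X has camera coordinates R X + t. Camera axes: x right, y down, z forward; pixel columns grow to the right and rows downward; lengths in m; the calibration is good to about 2 mm. A picture is of the moment at which its call begins: read the wrist's pose just before it. calibration takes no time and is no camera call; for the wrist camera it gives the pose at the moment of the call.
- hand_in(): hands the job in; it is judged then, once.
The state is a dict: "time_s": time; "q": joint angles; "dq": joint speeds; "joint_efforts": joint torques, N m; "eef_pos": TCP position; "eef_rot": TCP orientation; "wrist_force": force on the tool from outside, world axes, zero at the start; "torque": the same for the moment, N m; "opening": opening from 0.0 (shut) to 1.0 (fully open); "grasp_force": force on a finger pad.
Only numpy, scipy, OpenCV 4.12 (cv2) and the standard library are available. Lean on these libraries where they do the work, as an engineer would, in place of code of your own. Each camera call takes 0.05 s, during which the arm holds its last target. There are 200 camera calls.

## Working session

There is one attempt and no reset: what is moved stays moved. The work goes in short steps, Python scripts to look and compute and a tool call to move; the robot and the scene stay as the last step left them, time stands still between calls to the robot, and variables do not carry over. Pictures are saved under pics/ and viewed, at most 10 in all, crops included, and the job is handed in when it is done.

Besides the shell and the picture viewer there is one more tool, called after "Call:" by a JSON object that holds its "method" and its "body", one argument or row to a line. servo_tool: Moves the arm, as the interface text tells. Its arguments: {"type":"object","properties":{"commands":{"type":"string"}},"required":["commands"]}

```bash
mkdir -p pics; python3 - <<'E'
from bench import *
import cv2
o=get_obs();print(o)
for n in("scene","top"):
    cv2.imwrite(f"pics/{n}0.png",camera(n));print(calibration(n))
E
```

```text
{'time_s': 0.0, 'q': array([-1.37032312e+00,  1.81522122e-01,  1.60798466e+00,  2.16878699e-05,
        1.35381160e+00, -2.06277238e-01]), 'dq': array([ 0.00097412, -0.00094836, -0.00027137, -0.00125254,  0.00114377,
        0.00010436]), 'joint_efforts': array([-1.11415084e-03, -4.44876051e+01, -3.51332223e+01, -4.85452219e-04,
        9.03169537e-03, -1.25372813e-05]), 'eef_pos': array([ 0.22739706, -0.52746266,  0.19100614]), 'eef_rot': array([-8.62826581e-04,  9.79390552e-01,  2.01973764e-01,  1.30916259e-05]), 'wrist_force': array([-0.31320953, -1.11815192,  0.29774373]), 'torque': array([0.04651937, 0.00485742, 0.03295218]), 'grasp_force': 0.0, 'opening': 0.9976157188733799}
{'fx': 546.5673085142827, 'fy': 546.5673085142827, 'cx': 275.1786515743919, 'cy': 207.90111937587506, 'k1': -0.206712821227549, 'R': array([[ 0.32056006,  0.94715775, -0.0115519 ],
       [ 0.66707746, -0.23439323, -0.70715449],
       [-0.67249454,  0.21897947, -0.7069647 ]]), 't': array([-0.24519783, -0.29080743,  1.89473839])}
{'fx': 447.62855109041845, 'fy': 447.62855109041845, 'cx': 275.9042342655818, 'cy': 207.9541068285708, 'k1': -0.044139117645330725, 'R': array([[-0.00464617, -0.99982214,  0.01827824],
       [-0.98448278,  0.00136693, -0.17547591],
       [ 0.17541971, -0.0188099 , -0.98431403]]), 't': array([0.06976089, 0.53437059, 1.39150014])}
```

View pics/scene0.png

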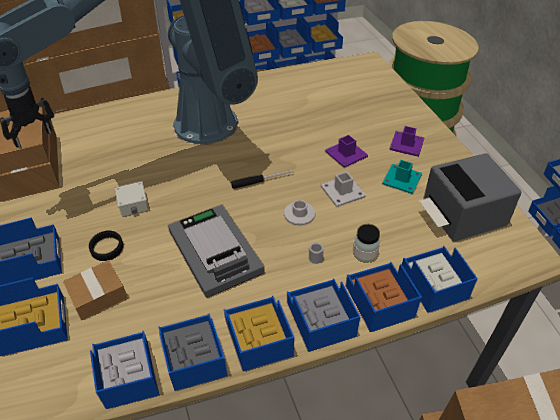

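View pics/top0.png

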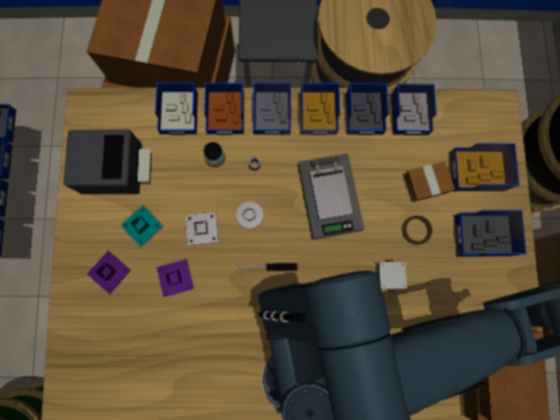

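The scene image shows the grey base at about (343,188) and the scale at about (217,250). In the top image the base is at about (202,228) and the scale at about (330,197), with its display toward the robot and the bar away from it. The flange is between them.

```bash
cat > h.py <<'E'
from bench import *
import numpy as np, cv2
from scipy.spatial.transform import Rotation as Ro
def dist(c): return np.array([[c['fx'],0,c['cx']],[0,c['fy'],c['cy']],[0,0,1]]),np.array([c['k1'],0,0,0,0.])
def proj(c,X):
    K,d=dist(c); return cv2.projectPoints(np.asarray(X,float).reshape(-1,3),cv2.Rodrigues(c['R'])[0],c['t'],K,d)[0].reshape(-1,2)
def plane(c,uv,z):
    K,d=dist(c); n=cv2.undistortPoints(np.asarray(uv,float).reshape(-1,1,2),K,d,criteria=(3,50,1e-10)).reshape(-1,2)
    D=np.c_[n,np.ones(len(n))]@c['R']; C=-c['R'].T@c['t']
    return C+D*((z-C[2])/D[:,2])[:,None]
def tool(): 
    o=get_obs(); w,x,y,z=o['eef_rot']; return o['eef_pos'],Ro.from_quat([x,y,z,w]).as_matrix(),o
E
python3 - <<'E'
from h import *
c=calibration("top")
print(plane(c,[[202,228],[250,214]],0.01), plane(c,[[330,197],[301,162],[350,155],[361,227],[314,238]],.034))
im=cv2.imread("pics/top0.png")
a=cv2.resize(im[198:258,170:234],None,fx=6,fy=6,interpolation=2);b=cv2.resize(im[145:245,290:370],None,fx=5,fy=5,interpolation=2)
o=np.zeros((500,800,3),np.uint8);o[:360,:384]=a;o[:500,390:790]=b
cv2.imwrite("pics/crop.png",o)
p,R,_=tool();w=calibration("wrist");print(w,p);C=-w['R'].T@w['t'];print(R.T@(C-p), w['R']@R)
E
```

```text
Traceback (most recent call last):
  File "h.py", line 8, in plane
    K,d=dist(c); n=cv2.undistortPoints(np.asarray(uv,float).reshape(-1,1,2),K,d,criteria=(3,50,1e-10)).reshape(-1,2)
                   ~~~~~~~~~~~~~~~~~~~^^^^^^^^^^^^^^^^^^^^^^^^^^^^^^^^^^^^^^^^^^^^^^^^^^^^^^^^^^^^^^^^
cv2.error: OpenCV(4.12.0) :-1: error: (-5:Bad argument) in function 'undistortPoints'
> Overload resolution failed:
>  - undistortPoints() got an unexpected keyword argument 'criteria'
>  - undistortPoints() got an unexpected keyword argument 'criteria'
```

```bash
sed -i 's/cv2.undistortPoints(\(.*\),K,d,criteria=(3,50,1e-10))/cv2.undistortPointsIter(\1,K,d,None,None,(3,50,1e-10))/' h.py
python3 - <<'E'
from h import *
c=calibration("top")
print(plane(c,[[202,228],[250,214]],0.01), plane(c,[[330,197],[301,162],[350,155],[361,227],[314,238]],.034))
im=cv2.imread("pics/top0.png")
a=cv2.resize(im[198:258,170:234],None,fx=6,fy=6,interpolation=2);b=cv2.resize(im[145:245,290:370],None,fx=5,fy=5,interpolation=2)
o=np.zeros((500,800,3),np.uint8);o[:360,:384]=a;o[:500,390:790]=b
cv2.imwrite("pics/crop.png",o)
p,R,_=tool();w=calibration("wrist");print(w,p);C=-w['R'].T@w['t'];print(R.T@(C-p), w['R']@R)
E
```

```text
[[0.47497889 0.30901483 0.01      ]
 [0.52104954 0.15264289 0.01      ]] [[ 0.57291208 -0.10892848  0.034     ]
 [ 0.69109223 -0.01583151  0.034     ]
 [ 0.71548611 -0.1795555   0.034     ]
 [ 0.4738864  -0.20702909  0.034     ]
 [ 0.43869996 -0.05394126  0.034     ]]
{'fx': 321.0963076523473, 'fy': 321.0963076523473, 'cx': 285.86571647751896, 'cy': 207.25959940640814, 'k1': -0.006913501794359414, 'R': array([[ 0.39499273, -0.91868352, -0.00115806],
       [-0.88133556, -0.37928995,  0.28175656],
       [-0.25928435, -0.11027115, -0.95948523]]), 't': array([-0.57430953, -0.03536357,  0.37847625])} [ 0.22739529 -0.52752228  0.19108856]
[ 7.22301943e-02  6.82420721e-05 -1.81329125e-01] [[-7.11046451e-04  9.99999676e-01 -3.77367798e-04]
 [-9.59392783e-01 -7.88618148e-04 -2.82072447e-01]
 [-2.82072653e-01  1.61477330e-04  9.59393033e-01]]
```

View pics/crop.png

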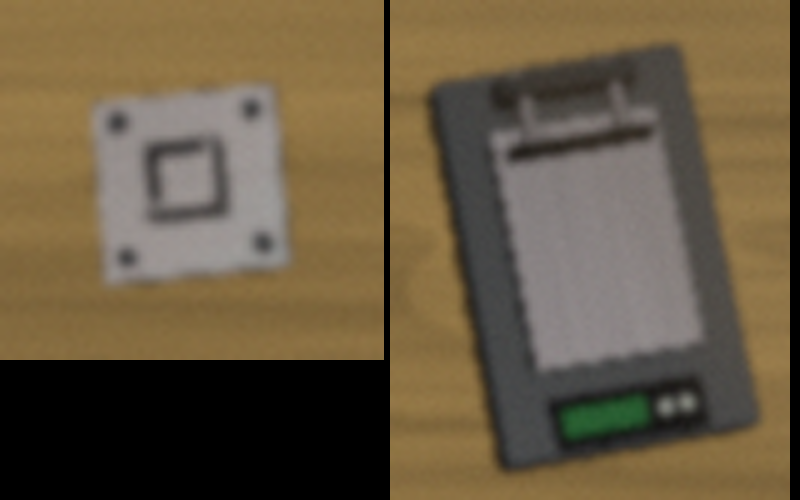

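The crop shows the base's corners at about (97,103), (272,87), (290,268), (107,283) in the left half. The scale's axis is turned about +10° from world x. I'll view the scale from the wrist on the way to the base.

Call:
{"method": "servo_tool", "body": {
  "commands": "0 0 0 48.5 -24.6 0 1;0 0 0 48.5 -24.6 0 1;0 0 0 48.5 -24.6 0 1;0 0 0 48.5 -24.6 0 1;0 0 0 48.5 -24.6 0 1"
}}

```text
time_s: 0.72
eef_pos: [0.4023, -0.3175, 0.1916]
eef_rot: [-0.0, 0.979, 0.202, -0.0]
wrist_force: [0.8, -0.7, 0.1]
opening: 1.002
grasp_force: 0.0
```

Call:
{"method": "servo_tool", "body": {
  "commands": "0 0 0 48.5 -24.6 0 1;0 0 0 48.5 -24.6 0 1;0 0 0 48.5 -24.6 0 1;0 0 0 48.5 -24.6 0 1;0 0 0 0 0 0 1"
}}

```text
time_s: 1.35
eef_pos: [0.5422, -0.1487, 0.1913]
eef_rot: [-0.001, 0.979, 0.204, -0.0]
wrist_force: [0.1, -0.5, -0.1]
opening: 1.0
grasp_force: 0.0
```

```bash
python3 - <<'E'
from h import *
import pickle
p,R,_=tool();c=calibration("wrist");im=camera("wrist");pickle.dump(c,open("ws.pkl","wb"))
cv2.imwrite("pics/ws.png",im);print(p,R,get_obs()['wrist_force'])
E
```

```text
[ 0.5421688  -0.14867833  0.19134726] [[ 9.16377043e-01  4.00316106e-01 -3.61704947e-04]
 [ 4.00316257e-01 -9.16376411e-01  1.08058350e-03]
 [ 1.01117097e-04 -1.13501828e-03 -9.99999351e-01]] [ 0.01598667  0.0583027  -0.32068149]
```

View pics/ws.png

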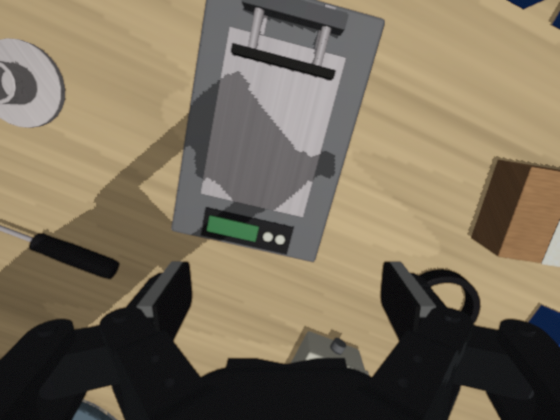

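The wrist view shows the whole scale: pan corners at about (231,28), (344,58), (303,217), (202,192), housing front corners at (174,229) and (316,261), and the bar at (283,62). I'll refine the pan's pose from its edges.

```bash
cat >> h.py <<'E'
from scipy.optimize import least_squares
from scipy.ndimage import map_coordinates
def fit(c,im,edges,p0,s=4,it=4):
    """edges: (local A, local B) 3-vectors; pose x,y,yaw. Snap to the strongest gradient along each normal."""
    g=cv2.GaussianBlur(cv2.cvtColor(im,cv2.COLOR_BGR2GRAY),(0,0),.8).astype(float)
    P=np.array(p0,float); L=np.concatenate([np.linspace(a,b,24)[2:-2] for a,b in edges]); T=np.concatenate([[np.subtract(b,a)]*20 for a,b in edges])
    W=lambda P,L:L@Ro.from_rotvec([0,0,P[2]]).as_matrix().T+[P[0],P[1],0]
    for k in range(it):
        q=proj(c,W(P,L)); t=proj(c,W(P,L+T*.02))-q; n=np.c_[-t[:,1],t[:,0]]/np.linalg.norm(t,axis=1)[:,None]
        o=np.arange(-s,s+.01,.25); S=np.array([map_coordinates(g,(q[:,1]+n[:,1]*d,q[:,0]+n[:,0]*d),order=1) for d in o])
        G=abs(np.gradient(S,axis=0)); i=G.argmax(0); m=q+n*o[i][:,None]
        ok=(G.max(0)>1)
        r=least_squares(lambda P:(((m-proj(c,W(P,L)))*n).sum(1))[ok],P,loss='soft_l1',f_scale=.5,x_scale=[.01,.01,.01]); P=r.x; s=max(2,s*.7)
    return P,np.median(abs(r.fun)),ok.sum(),[np.median(r.fun[k*20:(k+1)*20]) if ok.all() else 0 for k in range(len(edges))]
E
python3 - <<'E'
from h import *
import pickle
c=pickle.load(open("ws.pkl","rb"));im=cv2.imread("pics/ws.png")
w=plane(c,[[231,28],[344,58],[303,217],[202,192]],.05);print(w)
print(np.linalg.norm(w-np.roll(w,-1,0),axis=1))
m=w.mean(0);d=(w[0]+w[1]-w[2]-w[3]);y=np.arctan2(d[1],d[0]);print(m,y)
r=lambda x0,x1,y0,y1,z:[([x0,y0,z],[x1,y0,z]),([x0,y1,z],[x1,y1,z]),([x0,y0,z],[x0,y1,z]),([x1,y0,z],[x1,y1,z])]
pan=r(-.08,.08,-.055,.055,.05);hs=r(-.137,.125,-.085,.085,.034)
print("pan",fit(c,im,pan[:3],[m[0],m[1],y]));print("house",fit(c,im,hs[:3],[m[0],m[1],y]))
print("both",fit(c,im,pan[:3]+hs[:3],[m[0],m[1],y]))
# bar top front edge
print(plane(c,[[233,53],[331,78]],.0675),proj(c,[m]))
# base rough
t=calibration("top");u=np.array([[97,103],[272,87],[290,268],[107,283]]);b=plane(t,(u+.5)/6-.5+[170,198],.01);print(b,np.linalg.norm(b-np.roll(b,-1,0),axis=1),b.mean(0))
im=cv2.imread("pics/top0.png");h=r(-.05,.05,-.05,.05,.01);print("base",fit(t,im,h,[*b.mean(0)[:2],.08],3))
E
```

```text
[[ 0.65608058 -0.04504391  0.05      ]
 [ 0.67447328 -0.14952844  0.05      ]
 [ 0.51881469 -0.17861505  0.05      ]
 [ 0.50181825 -0.07169096  0.05      ]]
[0.10609104 0.15835286 0.10826652 0.1565469 ]
[ 0.5877967  -0.11121959  0.05      ] 0.17793008490761328
pan (array([ 0.58822538, -0.1104202 ,  0.17413958]), np.float64(0.24329529432467992), np.int64(58), [0, 0, 0])
house (array([ 0.59092272, -0.11010535,  0.17497604]), np.float64(1.0628877374725942), np.int64(57), [0, 0, 0])
both (array([ 0.58894446, -0.1102661 ,  0.17651399]), np.float64(0.7576379125460359), np.int64(115), [0, 0, 0, 0, 0, 0])
[[ 0.63591431 -0.05767467  0.0675    ]
 [ 0.65165285 -0.14462632  0.0675    ]] [[269.40290837 129.33884622]]
[[0.51886923 0.36335867 0.01      ]
 [0.52760516 0.26787366 0.01      ]
 [0.42825524 0.25628086 0.01      ]
 [0.42029412 0.35501853 0.01      ]] [0.0958838  0.10002399 0.0990581  0.0989273 ] [0.47375594 0.31063293 0.01      ]
base (array([0.4750664 , 0.31205364, 0.09882938]), np.float64(0.45664298261108993), np.int64(80), [np.float64(-0.3959557655908247), np.float64(0.44450820867178004), np.float64(0.4446158099450229), np.float64(-0.668929585485662)])
```

Call:
{"method": "servo_tool", "body": {
  "commands": "0 0 -0.157 15.3 -56.1 0 1;0 0 -0.157 24 -53 0 1;0 0 -0.157 32 -48.7 0 1;0 0 -0.157 39.2 -43.1 0 1;0 0 -0.157 45.4 -36.4 0 1"
}}

```text
time_s: 2.02
eef_pos: [0.4997, 0.1365, 0.1918]
eef_rot: [0.0, 0.827, 0.563, -0.0]
wrist_force: [0.8, -0.4, 0.2]
opening: 1.0
grasp_force: 0.0
```

Call:
{"method": "servo_tool", "body": {
  "commands": "0 0 -0.157 50.6 -28.8 0 1;0 0 -0.157 54.5 -20.6 0 1;0 0 -0.157 57 -11.9 0 1;0 0 0 0 0 0 1;0 0 0 0 0 0 1"
}}

```text
time_s: 2.65
eef_pos: [0.4761, 0.308, 0.1915]
eef_rot: [0.0, 0.674, 0.738, -0.001]
wrist_force: [-0.8, -0.3, -0.4]
opening: 1.0
grasp_force: 0.0
```

```bash
python3 - <<'E'
from h import *
import pickle
p,R,_=tool();c=calibration("wrist");im=camera("wrist");pickle.dump(c,open("wb.pkl","wb"))
cv2.imwrite("pics/wb.png",im);print(p,R[:,0],np.arctan2(R[1,0],R[0,0]),proj(c,[[.475,.312,.01]]))
z=.01;h=.05;E=[([-h,-h,z],[h,-h,z]),([-h,h,z],[h,h,z]),([-h,-h,z],[-h,h,z]),([h,-h,z],[h,h,z])]
print(fit(c,im,E,[.475,.312,.09],8,6))
z=.06;h=.02;E=[([-h,-h,z],[h,-h,z]),([-h,h,z],[h,h,z]),([-h,-h,z],[-h,h,z]),([h,-h,z],[h,h,z])]
print(fit(c,im,E,[.475,.312,.09],6,6))
E
```

```text
[0.47606225 0.30796151 0.19148083] [-9.04984047e-02  9.95896108e-01 -9.90497998e-04] 1.6614187633010704 [[284.8609917  174.20692577]]
(array([0.47633223, 0.31179157, 0.09775093]), np.float64(0.561289304025372), np.int64(69), [0, 0, 0, 0])
(array([0.47603033, 0.31223903, 0.09398251]), np.float64(0.24614799831417503), np.int64(65), [0, 0, 0, 0])
```

View pics/wb.png

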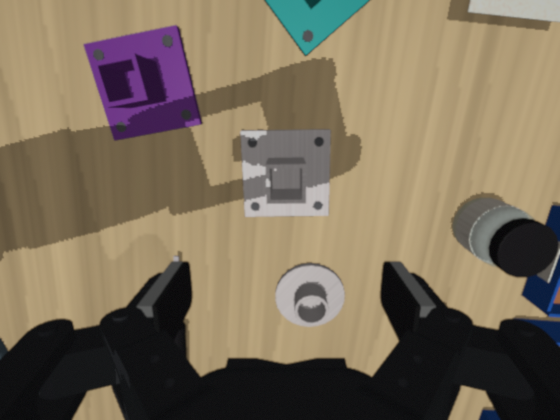

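The base is centred at about (285,173) in the wrist view, with plate corners at (241,130), (330,130), (328,216) and (245,216). The fit puts it at (0.476, 0.312), yaw 0.096, so I'll descend.

Call:
{"method": "servo_tool", "body": {
  "commands": "0 0 -0.005 3.9 0 50 1;0 0 0 0 0 50 1;0 0 0 0 0 40 1;0 0 0 0 0 25 1;0 0 0 0 0 8 1"
}}

```text
time_s: 3.32
eef_pos: [0.475, 0.3107, 0.0172]
eef_rot: [-0.001, 0.673, 0.739, -0.002]
wrist_force: [0.2, 0.3, -0.2]
opening: 1.001
grasp_force: 0.0
```

Call:
{"method": "servo_tool", "body": {
  "commands": "0 0 0 0 0 0 1;0 0 0 0 0 0 0.6;0 0 0 0 0 0 0.4;0 0 0 0 0 0 0;0 0 0 0 0 0 0"
}}

```text
time_s: 3.95
eef_pos: [0.4775, 0.3139, 0.0207]
eef_rot: [0.001, 0.672, 0.741, 0.002]
wrist_force: [1.2, 0.5, 1.2]
opening: 0.144
grasp_force: 0.0
```

Call:
{"method": "servo_tool", "body": {
  "commands": "0 0 0 0 0 0 0;0 0 0 0 0 0 0;0 0 0 0 0 0 0;0 0 0 0 0 0 0"
}}

```text
time_s: 4.45
eef_pos: [0.4755, 0.313, 0.0187]
eef_rot: [-0.0, 0.672, 0.741, -0.0]
wrist_force: [-0.2, 0.4, -0.1]
opening: -0.001
grasp_force: 0.0
```

The fingers shut on nothing, so I'll look.

```bash
python3 - <<'E'
from h import *
w=camera("wrist");t=camera("top");s=camera("scene")
o=np.zeros((600,800,3),np.uint8)
o[:420,:400]=w[:,80:480];o[:400,400:]=cv2.resize(s[130:230,290:390],(400,400),interpolation=2)
o[420:600,:240]=cv2.resize(t[198:258,160:240],(240,180))
cv2.imwrite("pics/miss.png",o);print(get_obs()['q'],get_obs()['eef_pos'])
E
```

```text
[3.73827456e-01 3.83396845e-01 1.73959629e+00 2.96873278e-05
 1.01876344e+00 2.76746887e-01] [0.47554928 0.31309411 0.01880839]
```

View pics/miss.png

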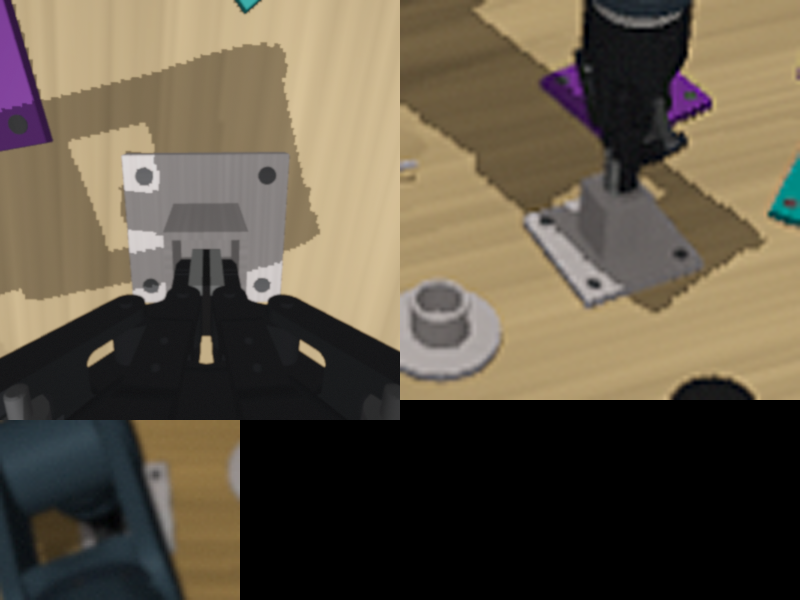

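```bash
python3 - <<'E'
from h import *
p,R,o=tool();c=calibration("wrist");s=calibration("scene")
C=-c['R'].T@c['t'];print(p,C,R.T@(C-p))
for h in(0.019,.03,.05,.06,.07,.09): 
    X=[[p[0],p[1],h]];print(h,proj(c,X),proj(s,X))
b=Ro.from_rotvec([0,0,.096]).as_matrix()
L=np.array([[x,y,.06] for x in(-.02,.02) for y in(-.02,.02)]+[[x,y,.01] for x in(-.05,.05) for y in(-.05,.05)])
X=L@b.T+[.4762,.3119,0];print(np.c_[proj(c,X)-[80,0],(proj(s,X)-[290,130])*4+[400,0]].round())
E
```

```text
[0.47554928 0.31309411 0.01880839] [0.46888676 0.38472138 0.20014175] [ 0.07193208  0.00028058 -0.18133489]
0.019 [[285.19518159 236.55659004]] [[343.19856743 187.7190081 ]]
0.03 [[285.17291879 243.68703482]] [[343.47454995 185.01320673]]
0.05 [[285.12514078 258.9938966 ]] [[343.98114358 180.02882121]]
0.06 [[285.0968263  268.06789771]] [[344.23677634 177.50488996]]
0.07 [[285.06478625 278.33831773]] [[344.49397225 174.95953175]]
0.09 [[284.98615107 303.55597087]] [[345.01306903 169.8037253 ]]
[[166. 306. 579. 182.]
 [163. 232. 626. 167.]
 [246. 306. 605. 215.]
 [249. 232. 653. 200.]
 [132. 302. 521. 219.]
 [121. 154. 636. 182.]
 [280. 302. 584. 303.]
 [291. 154. 702. 263.]]
```

The base has not moved: the projected rim and plate match the picture. The shut fingers sit inside the tube, having snapped past its thin walls. I'll lift out gently, reopen and close slowly.

Call:
{"method": "servo_tool", "body": {
  "commands": "0 0 0 0 0 -4 0;0 0 0 0 0 -8 0;0 0 0 0 0 -12 0;0 0 0 0 0 -16 0;0 0 0 0 0 -16 0"
}}

```text
time_s: 5.22
eef_pos: [0.476, 0.3132, 0.0765]
eef_rot: [0.0, 0.672, 0.741, 0.0]
wrist_force: [-0.2, 0.5, -0.3]
opening: -0.0
grasp_force: 0.0
```

Call:
{"method": "servo_tool", "body": {
  "commands": "0 0 0 0 0 -16 0;0 0 0 0 0 0 1;0 0 0 0 0 0 1;0 0 0 0 0 0 1;0 0 0 0 0 0 1"
}}

```text
time_s: 5.85
eef_pos: [0.4752, 0.3129, 0.0902]
eef_rot: [-0.0, 0.672, 0.741, -0.001]
wrist_force: [-0.1, -0.2, -0.6]
opening: 0.844
grasp_force: 0.0
```

```bash
python3 - <<'E'
from h import *
p,R,_=tool();c=calibration("wrist");im=camera("wrist")
cv2.imwrite("pics/wb2.png",im);print(p,np.arctan2(R[1,0],R[0,0])-np.pi/2,get_obs()['opening'])
z=.01;h=.05;E=[([-h,-h,z],[h,-h,z]),([-h,h,z],[h,h,z]),([-h,-h,z],[-h,h,z]),([h,-h,z],[h,h,z])]
print(fit(c,im,E[:2]+E[3:],[.4762,.3119,.096],6,6))
E
```

```text
[0.47515907 0.3128784  0.09016852] 0.0969719046124784 0.9261482079196973
(array([0.47500954, 0.31158405, 0.1075524 ]), np.float64(0.7318920217347599), np.int64(49), [0, 0, 0])
```

View pics/wb2.png

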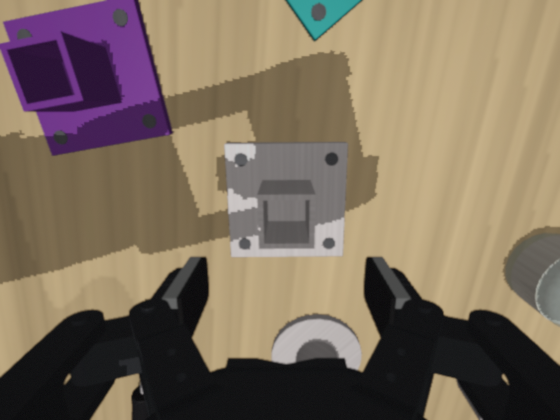

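The post base is undamaged and still centred at about (287,200), with the fingers open on both sides of it. I'll descend again and close in small steps.

Call:
{"method": "servo_tool", "body": {
  "commands": "0 0 0 -1 0.8 30 1;0 0 0 0 0 25 1;0 0 0 0 0 13 0.8;0 0 0 0 0 2 0.65;0 0 0 0 0 0 0.6"
}}

```text
time_s: 6.52
eef_pos: [0.4771, 0.3124, 0.0216]
eef_rot: [0.0, 0.672, 0.741, 0.0]
wrist_force: [0.1, -0.0, -0.4]
opening: 0.605
grasp_force: 0.0
```

Call:
{"method": "servo_tool", "body": {
  "commands": "0 0 0 0 0 0 0.56;0 0 0 0 0 0 0.54;0 0 0 0 0 0 0.52;0 0 0 0 0 0 0.50;0 0 0 0 0 0 0.49"
}}

```text
time_s: 7.15
eef_pos: [0.4765, 0.3121, 0.0209]
eef_rot: [-0.0, 0.672, 0.741, -0.0]
wrist_force: [0.1, -0.2, -0.7]
opening: 0.492
grasp_force: 0.0
```

Call:
{"method": "servo_tool", "body": {
  "commands": "0 0 0 0 0 0 0.48;0 0 0 0 0 0 0.47;0 0 0 0 0 0 0.46"
}}

```text
time_s: 7.52
eef_pos: [0.4765, 0.3122, 0.0208]
eef_rot: [-0.0, 0.672, 0.741, -0.0]
wrist_force: [0.7, -0.0, -0.2]
opening: 0.462
grasp_force: 0.0
```

Call:
{"method": "servo_tool", "body": {
  "commands": "0 0 0 0 0 0 0.45;0 0 0 0 0 0 0.44;0 0 0 0 0 0 0.43"
}}

```text
time_s: 7.9
eef_pos: [0.4765, 0.3122, 0.0209]
eef_rot: [-0.0, 0.672, 0.741, -0.0]
wrist_force: [-0.7, 0.1, -1.0]
opening: 0.43
grasp_force: 0.0
```

Call:
{"method": "servo_tool", "body": {
  "commands": "0 0 0 0 0 0 0.42;0 0 0 0 0 0 0.41;0 0 0 0 0 0 0.40"
}}

```text
time_s: 8.28
eef_pos: [0.4765, 0.3122, 0.0209]
eef_rot: [-0.0, 0.672, 0.741, -0.0]
wrist_force: [-0.1, -0.0, -0.2]
opening: 0.4
grasp_force: 0.0
```

Call:
{"method": "servo_tool", "body": {
  "commands": "0 0 0 0 0 0 0.39;0 0 0 0 0 0 0.38;0 0 0 0 0 0 0.37"
}}

```text
time_s: 8.65
eef_pos: [0.4765, 0.3122, 0.0209]
eef_rot: [-0.0, 0.672, 0.741, 0.0]
wrist_force: [-0.1, 0.9, 0.2]
opening: 0.364
grasp_force: 0.0
```

```bash
python3 - <<'E'
from h import *
w=camera("wrist");s=camera("scene")
o=np.zeros((600,800,3),np.uint8)
o[:600,:400]=cv2.resize(w[180:330,235:335],(400,600),interpolation=2);o[:600,400:]=cv2.resize(s[145:220,318:368],(400,600),interpolation=2)
cv2.imwrite("pics/cl.png",o);print(get_obs()['torque'])
E
```

```text
[-0.01509374 -0.01541486 -0.00746717]
```

View pics/cl.png

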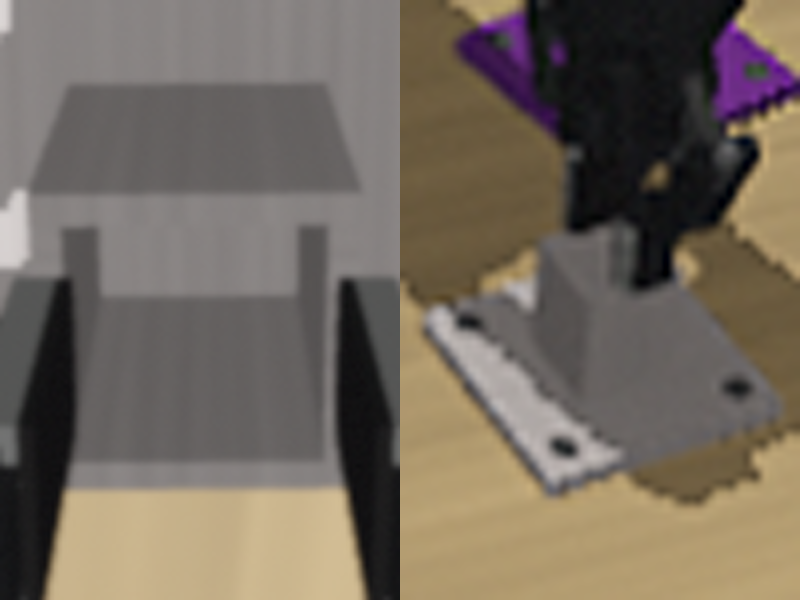

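The picture shows the finger tips level with the rim, at crop (70,280) and (345,280). The 31 mm gap spans 69 px there, which puts the tips at z≈0.06. So the real tips end about 40 mm short of the stated TCP, and both closings happened above the tube. I'll open and go down about 25 mm more, watching the force.

Call:
{"method": "servo_tool", "body": {
  "commands": "0 0 0 0 0 0 0.8;0 0 0 0 -1 0 0.8;0 0 0 0 0 0 0.8;0 0 0 0 0 8 0.8;0 0 0 0 0 6 0.8"
}}

```text
time_s: 9.38
eef_pos: [0.4752, 0.3119, 0.0061]
eef_rot: [-0.0, 0.672, 0.741, -0.0]
wrist_force: [0.1, 0.0, 0.9]
opening: 0.8
grasp_force: 0.0
```

Call:
{"method": "servo_tool", "body": {
  "commands": "0 0 0 0 0 6 0.8;0 0 0 0 0 4 0.8;0 0 0 0 0 0 0.8"
}}

```text
time_s: 9.75
eef_pos: [0.4752, 0.3119, -0.0036]
eef_rot: [-0.0, 0.672, 0.741, -0.0]
wrist_force: [0.0, 0.3, 0.4]
opening: 0.806
grasp_force: 0.0
```

Call:
{"method": "servo_tool", "body": {
  "commands": "0 0 0 0 0 0 0.6;0 0 0 0 0 0 0.54;0 0 0 0 0 0 0.5;0 0 0 0 0 0 0.47;0 0 0 0 0 0 0.45"
}}

```text
time_s: 10.38
eef_pos: [0.4755, 0.3121, -0.0028]
eef_rot: [-0.0, 0.672, 0.741, -0.0]
wrist_force: [-1.3, 0.2, 2.2]
opening: 0.462
grasp_force: 41.4
```

Gripped at an opening of 0.462, about 40 mm. The base sits on the table with TCP z = −0.003. Now I'll lift.

Call:
{"method": "servo_tool", "body": {
  "commands": "0 0 0 0 0 0 0;0 0 0 0 0 0 0;0 0 0 0 0 -5 0;0 0 0 0 0 -15 0;0 0 0 0 0 -25 0"
}}

```text
time_s: 11.0
eef_pos: [0.4744, 0.3115, 0.0416]
eef_rot: [-0.001, 0.672, 0.741, -0.001]
wrist_force: [0.4, 0.4, -4.5]
opening: 0.458
grasp_force: 61.1
```

Call:
{"method": "servo_tool", "body": {
  "commands": "0 0 0 0 0 -35 0;0 0 0 0 0 -25 0;0 0 0 0 0 -10 0;0 0 0 0 0 0 0"
}}

```text
time_s: 11.5
eef_pos: [0.4758, 0.3121, 0.1124]
eef_rot: [0.0, 0.672, 0.741, 0.0]
wrist_force: [-0.5, -0.4, -5.3]
opening: 0.457
grasp_force: 61.5
```

Call:
{"method": "servo_tool", "body": {
  "commands": "0 0 0 -25 3.2 0 0;0 0 0 -45 5.8 0 0;0 0 0 -55 7.1 0 0;0 0 0 -55 7.1 0 0;0 0 0 -55 7.1 0 0"
}}

```text
time_s: 12.12
eef_pos: [0.5274, 0.0795, 0.1103]
eef_rot: [-0.001, 0.672, 0.741, -0.001]
wrist_force: [1.1, 1.2, -5.1]
opening: 0.46
grasp_force: 61.4
```

Call:
{"method": "servo_tool", "body": {
  "commands": "0 0 0 -55 7.1 0 0;0 0 0 -55 7.1 0 0;0 0 0 -50 6.5 0 0;0 0 0 -27 3.5 0 0;0 0 0 -10 1.3 0 0"
}}

```text
time_s: 12.75
eef_pos: [0.572, -0.1139, 0.1101]
eef_rot: [-0.001, 0.673, 0.74, -0.0]
wrist_force: [0.2, -0.3, -4.9]
opening: 0.458
grasp_force: 61.3
```

Call:
{"method": "servo_tool", "body": {
  "commands": "0 0 -0.04 0 0 0 0;0 0 -0.038 0 0 0 0;0 0 0 0 0 0 0;0 0 0 0 0 0 0"
}}

```text
time_s: 13.25
eef_pos: [0.5725, -0.1117, 0.1113]
eef_rot: [-0.001, 0.643, 0.766, -0.0]
wrist_force: [0.6, -0.7, -5.6]
opening: 0.457
grasp_force: 61.3
```

```bash
cat > look.py <<'E'
from h import *
import sys
p,R,o=tool();c=calibration("wrist");im=camera("wrist");yw=np.arctan2(R[1,0],R[0,0])-np.pi/2
print("tcp",p.round(4),"yaw",yw.round(4),"tilt",R[:2,2].round(4),"F",o['wrist_force'].round(1))
pan=np.array([.5882,-.1104]);a=.175
ex=np.array([np.cos(a),np.sin(a)]);ey=np.array([-ex[1],ex[0]])
d=p[:2]-pan;print("tcp in pan",d@ex*1e3,d@ey*1e3,"need tool x",-(d@ey)*1e3,"yaw err",yw-a)
z=p[2]+.003+.01;h=.05;E=[([-h,-h,z],[h,-h,z]),([-h,h,z],[h,h,z]),([-h,-h,z],[-h,h,z]),([h,-h,z],[h,h,z])]
f=fit(c,im,E[:2]+E[3:]+E[1:2],[p[0],p[1],yw],4,5);print("base",f);d=f[0][:2]-pan;print("base in pan",d@ex*1e3,d@ey*1e3)
cv2.imwrite(sys.argv[1],im)
E
python3 look.py pics/l1.png
```

```text
tcp [ 0.5725 -0.1117  0.1113] yaw 0.175 tilt [-0.001   0.0006] F [ 0.6 -0.7 -5.6]
tcp in pan -15.676929166038429 1.4871727167635636 need tool x -1.4871727167635636 yaw err 4.703742324468907e-05
base (array([ 0.573405  , -0.11210187,  0.17741295]), np.float64(0.2618958765004465), np.int64(69), [0, 0, 0, 0])
base in pan -14.865338105990675 0.9000537391401873
```

Call:
{"method": "servo_tool", "body": {
  "commands": "0 0 0 -1.2 0 15 0;0 0 0 0 0 20 0;0 0 0 0 0 15 0;0 0 0 0 0 7 0;0 0 0 0 0 0 0"
}}

```text
time_s: 13.92
eef_pos: [0.5727, -0.1135, 0.0542]
eef_rot: [-0.001, 0.643, 0.766, -0.0]
wrist_force: [0.9, 0.5, -5.0]
opening: 0.454
grasp_force: 61.3
```

```bash
python3 look.py pics/l2.png
```

```text
tcp [ 0.5727 -0.1135  0.0542] yaw 0.1749 tilt [-0.0011  0.0005] F [ 0.9  0.5 -5. ]
tcp in pan -15.76963707452923 -0.38064144994846316 need tool x 0.38064144994846316 yaw err -7.922646268737621e-05
base (array([ 0.57226501, -0.11424634,  0.17817967]), np.float64(0.28220985061282106), np.int64(66), [0, 0, 0, 0])
base in pan -16.361287719639705 -1.013183565797161
```

View pics/l2.png

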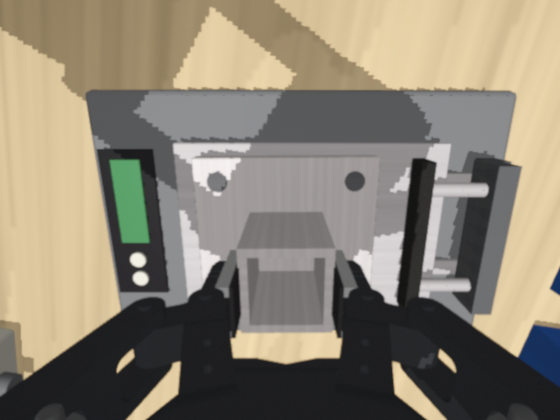

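The plate (corners about (193,157) and (378,156)) hangs square above the pan, whose far edge is at v≈143. The bar's face is at u≈410, clear of the plate. I'll check the lateral offset and creep down.

```bash
python3 - <<'E'
from h import *
c=calibration("wrist")
for u,v in((200,143.5),(400,143.5)):
    w=plane(c,[[u,v]],.05)[0,:2]-[.5882,-.1104];a=.175;print("pan edge",(w@[np.cos(a),np.sin(a)])*1e3,(w@[-np.sin(a),np.cos(a)])*1e3)
for u,v in((193,157),(378,156)):
    w=plane(c,[[u,v]],.067)[0,:2]-[.5882,-.1104];print("plate",(w@[np.cos(a),np.sin(a)])*1e3,(w@[-np.sin(a),np.cos(a)])*1e3)
w=plane(c,[[411,160],[402,300]],.0675)[:,:2]-[.5882,-.1104];print("bar",w@[np.cos(a),np.sin(a)]*1)
E
```

```text
pan edge -63.91597278127102 54.2979377694535
pan edge 50.489020722238386 54.20992761200097
plate -63.66697996715572 48.85836180695451
plate 33.568899028397865 49.291127480323844
bar [0.05098287 0.05481608]
```

Call:
{"method": "servo_tool", "body": {
  "commands": "0 0 0 0 0 3 0;0 0 0 0 0 1 0;0 0 0 0 0 0 0"
}}

```text
time_s: 14.35
eef_pos: [0.5732, -0.1137, 0.0511]
eef_rot: [0.0, 0.643, 0.766, 0.0]
wrist_force: [0.6, -0.9, -5.3]
opening: 0.46
grasp_force: 61.3
```

Call:
{"method": "servo_tool", "body": {
  "commands": "0 0 0 0 0 1 0;0 0 0 0 0 0 0"
}}

```text
time_s: 14.6
eef_pos: [0.5731, -0.1137, 0.0499]
eef_rot: [-0.0, 0.643, 0.766, -0.0]
wrist_force: [0.4, 0.2, -5.0]
opening: 0.458
grasp_force: 61.3
```

Call:
{"method": "servo_tool", "body": {
  "commands": "0 0 0 0 0 1 0;0 0 0 0 0 0 0"
}}

```text
time_s: 14.85
eef_pos: [0.573, -0.1137, 0.0488]
eef_rot: [-0.0, 0.643, 0.766, -0.0]
wrist_force: [0.1, -0.5, -5.3]
opening: 0.458
grasp_force: 61.3
```

Lateral position agrees within about 1 mm (5 mm margin), and the bar face is near +51 to +55 mm. I'll keep creeping down.

Call:
{"method": "servo_tool", "body": {
  "commands": "0 0 0 0 0 1 0;0 0 0 0 0 0 0"
}}

```text
time_s: 15.1
eef_pos: [0.573, -0.1136, 0.0478]
eef_rot: [-0.0, 0.643, 0.766, -0.0]
wrist_force: [-0.2, 0.5, -5.4]
opening: 0.452
grasp_force: 61.3
```

Call:
{"method": "servo_tool", "body": {
  "commands": "0 0 0 0 0 0.7 0;0 0 0 0 0 0 0"
}}

```text
time_s: 15.35
eef_pos: [0.5732, -0.1137, 0.0472]
eef_rot: [0.0, 0.643, 0.766, -0.0]
wrist_force: [-0.3, -0.3, -4.8]
opening: 0.454
grasp_force: 61.4
```

Call:
{"method": "servo_tool", "body": {
  "commands": "0 0 0 0 0 0.5 0;0 0 0 0 0 0 0"
}}

```text
time_s: 15.6
eef_pos: [0.5732, -0.1137, 0.0469]
eef_rot: [0.0, 0.643, 0.766, 0.0]
wrist_force: [-1.4, 0.6, -2.3]
opening: 0.455
grasp_force: 61.6
```

Call:
{"method": "servo_tool", "body": {
  "commands": "0 0 0 0 0 0.4 0;0 0 0 0 0 0 0;0 0 0 0 0 0 0"
}}

```text
time_s: 15.98
eef_pos: [0.5732, -0.1137, 0.0465]
eef_rot: [0.0, 0.643, 0.766, 0.0]
wrist_force: [-1.8, 1.2, -0.3]
opening: 0.46
grasp_force: 61.8
```

Supported by the pan. Sliding toward the bar is tool +y.

Call:
{"method": "servo_tool", "body": {
  "commands": "0 0 0 0 2 0 0;0 0 0 0 3 0 0;0 0 0 0 3 0 0;0 0 0 0 3 0 0;0 0 0 0 1 0 0"
}}

```text
time_s: 16.6
eef_pos: [0.5852, -0.1116, 0.0463]
eef_rot: [0.0, 0.643, 0.766, -0.0]
wrist_force: [-2.8, -0.7, 1.8]
opening: 0.453
grasp_force: 62.1
```

Call:
{"method": "servo_tool", "body": {
  "commands": "0 0 0 0 1 0 0;0 0 0 0 1 0 0;0 0 0 0 0 0 0"
}}

```text
time_s: 16.98
eef_pos: [0.587, -0.1112, 0.0463]
eef_rot: [0.0, 0.643, 0.766, 0.0]
wrist_force: [-2.9, -1.0, 1.3]
opening: 0.454
grasp_force: 62.1
```

Call:
{"method": "servo_tool", "body": {
  "commands": "0 0 0 0 1 0 0;0 0 0 0 0 0 0"
}}

```text
time_s: 17.23
eef_pos: [0.588, -0.111, 0.0463]
eef_rot: [0.0, 0.643, 0.766, 0.0]
wrist_force: [-3.2, -1.6, 1.2]
opening: 0.456
grasp_force: 62.1
```

Call:
{"method": "servo_tool", "body": {
  "commands": "0 0 0 0 1 0 0;0 0 0 0 0 0 0"
}}

```text
time_s: 17.48
eef_pos: [0.589, -0.1109, 0.0463]
eef_rot: [0.0, 0.643, 0.766, 0.0]
wrist_force: [-2.7, 0.3, 1.3]
opening: 0.456
grasp_force: 62.1
```

Call:
{"method": "servo_tool", "body": {
  "commands": "0 0 0 0 1 0 0;0 0 0 0 0 0 0"
}}

```text
time_s: 17.73
eef_pos: [0.59, -0.1107, 0.0463]
eef_rot: [0.0, 0.643, 0.766, 0.0]
wrist_force: [-2.8, -0.2, 0.6]
opening: 0.453
grasp_force: 62.1
```

Call:
{"method": "servo_tool", "body": {
  "commands": "0 0 0 0 1 0 0;0 0 0 0 0 0 0"
}}

```text
time_s: 17.98
eef_pos: [0.5909, -0.1105, 0.0463]
eef_rot: [0.0, 0.643, 0.766, 0.0]
wrist_force: [-2.0, -0.2, 1.7]
opening: 0.453
grasp_force: 62.1
```

Call:
{"method": "servo_tool", "body": {
  "commands": "0 0 0 0 1 0 0;0 0 0 0 0 0 0"
}}

```text
time_s: 18.23
eef_pos: [0.592, -0.1103, 0.0463]
eef_rot: [0.0, 0.643, 0.766, 0.0]
wrist_force: [-3.1, -1.0, 0.8]
opening: 0.454
grasp_force: 62.1
```

Call:
{"method": "servo_tool", "body": {
  "commands": "0 0 0 0 1 0 0;0 0 0 0 0 0 0"
}}

```text
time_s: 18.48
eef_pos: [0.5929, -0.1102, 0.0463]
eef_rot: [0.0, 0.643, 0.766, 0.0]
wrist_force: [-2.9, -0.1, 1.4]
opening: 0.457
grasp_force: 62.1
```

Call:
{"method": "servo_tool", "body": {
  "commands": "0 0 0 0 1 0 0;0 0 0 0 0 0 0"
}}

```text
time_s: 18.73
eef_pos: [0.5939, -0.11, 0.0463]
eef_rot: [0.0, 0.643, 0.766, 0.0]
wrist_force: [-3.3, -0.2, 1.1]
opening: 0.46
grasp_force: 62.1
```

Call:
{"method": "servo_tool", "body": {
  "commands": "0 0 0 0 1 0 0;0 0 0 0 0 0 0"
}}

```text
time_s: 18.98
eef_pos: [0.5945, -0.1098, 0.0463]
eef_rot: [-0.0, 0.643, 0.766, -0.0]
wrist_force: [-5.2, -0.3, 2.5]
opening: 0.451
grasp_force: 62.3
```

Contact: force rose past the ~3 N friction. I'll press about 2.5 mm more.

Call:
{"method": "servo_tool", "body": {
  "commands": "0 0 0 0 1 0 0;0 0 0 0 0 0 0"
}}

```text
time_s: 19.23
eef_pos: [0.5949, -0.1098, 0.0462]
eef_rot: [-0.001, 0.643, 0.766, -0.001]
wrist_force: [-6.7, -1.4, 3.4]
opening: 0.456
grasp_force: 62.4
```

Call:
{"method": "servo_tool", "body": {
  "commands": "0 0 0 0 1 0 0;0 0 0 0 0 0 0"
}}

```text
time_s: 19.48
eef_pos: [0.5954, -0.1096, 0.0461]
eef_rot: [-0.001, 0.643, 0.766, -0.001]
wrist_force: [-9.0, -1.0, 4.6]
opening: 0.454
grasp_force: 62.6
```

Call:
{"method": "servo_tool", "body": {
  "commands": "0 0 0 0 1 -0.3 0;0 0 0 0 0 0 0"
}}

```text
time_s: 19.73
eef_pos: [0.5958, -0.1095, 0.0462]
eef_rot: [-0.002, 0.643, 0.766, -0.001]
wrist_force: [-10.4, -3.1, 4.5]
opening: 0.453
grasp_force: 62.5
```

Call:
{"method": "servo_tool", "body": {
  "commands": "0 0 0 0 1 -0.2 0;0 0 0 0 0 0 0"
}}

```text
time_s: 19.98
eef_pos: [0.5962, -0.1094, 0.0462]
eef_rot: [-0.002, 0.643, 0.766, -0.002]
wrist_force: [-11.8, -2.0, 4.9]
opening: 0.454
grasp_force: 62.6
```

Call:
{"method": "servo_tool", "body": {
  "commands": "0 0 0 0 1 -0.2 0;0 0 0 0 0 0 0;0 0 0 0 0 0 0"
}}

```text
time_s: 20.35
eef_pos: [0.5966, -0.1093, 0.0463]
eef_rot: [-0.003, 0.643, 0.766, -0.002]
wrist_force: [-12.9, -1.9, 6.2]
opening: 0.456
grasp_force: 62.6
```

Call:
{"method": "servo_tool", "body": {
  "commands": "0 0 0 0 0.6 -0.1 0;0 0 0 0 0 0 0;0 0 0 0 0 0 0"
}}

```text
time_s: 20.72
eef_pos: [0.5968, -0.1093, 0.0463]
eef_rot: [-0.003, 0.643, 0.766, -0.002]
wrist_force: [-15.7, -3.7, 6.2]
opening: 0.461
grasp_force: 62.7
```

```bash
python3 look.py pics/l3.png
```

```text
tcp [ 0.5968 -0.1093  0.0463] yaw 0.1745 tilt [-0.0073  0.0002] F [-15.7  -3.7   6.2]
tcp in pan 8.704252106837332 -0.4069743062717012 need tool x 0.4069743062717012 yaw err -0.0005499267067078928
base (array([ 0.59687129, -0.10990774,  0.17485336]), np.float64(0.18293046316378342), np.int64(67), [0, 0, 0, 0])
base in pan 8.624559768354953 -1.0249981894341245
```

Bar pressed about 2.9 mm. I'll hold for over a second.

Call:
{"method": "servo_tool", "body": {
  "commands": "0 0 0 0 0 0 0;0 0 0 0 0 0 0;0 0 0 0 0 0 0;0 0 0 0 0 0 0;0 0 0 0 0 0 0"
}}

```text
time_s: 21.4
eef_pos: [0.5968, -0.1093, 0.0463]
eef_rot: [-0.003, 0.643, 0.766, -0.002]
wrist_force: [-15.3, -2.6, 6.8]
opening: 0.458
grasp_force: 62.7
```

Call:
{"method": "servo_tool", "body": {
  "commands": "0 0 0 0 0 0 0;0 0 0 0 0 0 0;0 0 0 0 0 0 0;0 0 0 0 0 0 0;0 0 0 0 0 0 0"
}}

```text
time_s: 22.02
eef_pos: [0.5968, -0.1093, 0.0463]
eef_rot: [-0.003, 0.643, 0.766, -0.002]
wrist_force: [-14.3, -3.2, 6.2]
opening: 0.456
grasp_force: 62.7
```

Call:
{"method": "servo_tool", "body": {
  "commands": "0 0 0 0 0 0 0.48;0 0 0 0 0 0 0.55;0 0 0 0 0 0 0.62;0 0 0 0 0 0 0.66;0 0 0 0 0 0 0.66"
}}

```text
time_s: 22.65
eef_pos: [0.601, -0.1089, 0.0474]
eef_rot: [0.001, 0.643, 0.766, 0.0]
wrist_force: [-0.4, 0.3, 0.0]
opening: 0.662
grasp_force: 0.0
```

Call:
{"method": "servo_tool", "body": {
  "commands": "0 0 0 0 -3 0 0.75;0 0 0 0 -3 0 0.75;0 0 0 0 0 -5 0.75;0 0 0 0 0 -15 0.75;0 0 0 0 0 -25 0.75"
}}

```text
time_s: 23.28
eef_pos: [0.594, -0.1098, 0.0928]
eef_rot: [-0.0, 0.643, 0.766, -0.0]
wrist_force: [-0.2, -0.0, 0.4]
opening: 0.751
grasp_force: 0.0
```

Call:
{"method": "servo_tool", "body": {
  "commands": "0 0 0 0 0 -30 0.75;0 0 0 0 0 -30 0.75;0 0 0 0 0 -20 0.75;0 0 0 0 0 0 0.75;0 0 0 0 0 0 0.75"
}}

```text
time_s: 23.9
eef_pos: [0.5937, -0.1097, 0.171]
eef_rot: [-0.001, 0.643, 0.766, -0.0]
wrist_force: [0.2, 0.3, -0.3]
opening: 0.748
grasp_force: 0.0
```

```bash
sed -i 's/^z=p\[2\].*;h=.05/z=.0593;h=.05/' look.py; python3 look.py pics/fin.png
```

```text
tcp [ 0.5937 -0.1097  0.171 ] yaw 0.175 tilt [-0.0015  0.0006] F [ 0.2  0.3 -0.3]
tcp in pan 5.563810028895271 -0.22534194937620078 need tool x 0.22534194937620078 yaw err 2.413972050308022e-06
base (array([ 0.59513274, -0.11031623,  0.17199455]), np.float64(0.27122420396987545), np.int64(80), [np.float64(-1.4822865399355702), np.float64(0.2711016137232667), np.float64(0.012644538767039939), np.float64(0.2711016137232667)])
base in pan 6.8414411639677075 -1.1245556293061325
```

View pics/fin.png

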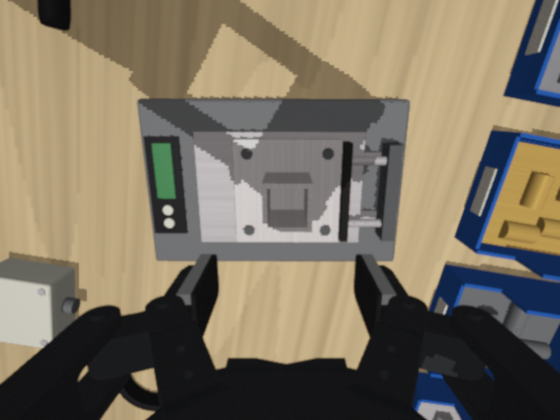

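The plate lies square on the pan (u 235–342, v 138–238), inside the pan's edges (v 131–243), touching the bar, and the gripper is clear.

```bash
python3 -c "
from bench import *
print(hand_in())"
```

```text
the job is handed in; nothing more can be done
None
```

The post base was set gently on the pan and pressed against the bar by about 2.9 mm, held for over a second, then released flat, square and fully on the pan. The job is handed in at about 24 s, with no verdict returned and only the scale area rechecked at the end.

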